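# Sweep wheel spacers through the gate

### The job

With the fingertips, sweep the three brass spacer rings across the sorting tray and through the gate in its orange fence, one at a time and in any order, so that each drops into the pocket behind the gate while those still to come stay on the deck. Only push them along the deck: do not lift or carry anything. Leave the black spacer, the motor and the yellow hub on the tray, and everything else on the table, where they are.

Things in the scene. Friction and masses are not known exactly. Their poses are not given: they have to be found in the camera images.
- tray: fixed sorting tray with a flat white deck, 225 mm along tray x and 280 mm along tray y, 60 mm high, open (no rim) on its three other sides; along its whole +x edge stands an orange fence, 4 mm thick and 16 mm higher than the deck, broken only by the gate in its middle. Origin: on the table under the deck's centre; x points towards the gate, z up. The tray stands in different places and directions
- gate (a point): middle of the gate, on the deck surface, at the fence's inner face, which is also the deck's edge (tray x = 112.5 mm); same axes as the tray: +x leads out through the gate. The gate is a 38 mm wide opening with no sill: a ring whose centre is pushed a few mm past this point tips over the edge into the pocket, so the fingers need not enter the gate
- pocket (a point): centre of the floor of the open-topped orange pocket behind the gate, 55 mm below the deck; inside it is 60 mm along tray x (from the deck's edge on) and 80 mm along tray y, its side walls 16 mm and its far wall 22 mm higher than the deck; same axes as the tray
- brass1: brass spacer ring, 28 mm across, 10 mm hole, 10 mm thick, lying flat and loose on the tray's deck; origin at the centre of its underside, z up; about 36 g
- brass2: a second, identical brass ring
- brass3: a third, identical brass ring
- black: black plastic spacer ring, 28 mm across, 10 mm hole, 10 mm thick, lying flat and loose on the tray's deck; origin at the centre of its underside, z up, among the brass ones (the four stand at least 55 mm apart, centre to centre, in any order, in a fan about the middle of the deck with clear lines towards a point 55 mm before the gate, at least 35 mm from the deck's edges); stays where it is
- motor: small steel motor, upright cylinder 24 mm across and 30 mm high with a 3 mm shaft 8 mm higher, standing in one of the deck's two corners by the fence; origin at the centre of its underside; stays
- hub: stepped yellow plastic wheel hub, 30 mm across, 22 mm high, standing in the other corner by the fence; origin at the centre of its underside; stays
- wheel: robot wheel lying flat on the table, black tyre with yellow centre, 65 mm across, 29 mm high; origin at the centre of its underside; stays
- meter: blue multimeter lying on its back on the table, 150 x 75 mm, 47 mm high; origin at the centre of its underside; stays
- driver: red-handled screwdriver lying on the table along its own x (tip towards +x), 200 mm long, 26 mm thick; origin midway, on the table; stays
- cup: green plastic cup standing on the table, 74 mm across, 92 mm high; origin at the centre of its underside; stays

How it is judged:
On the way, in this order (a step that is already met when the one before it is completed fails the run):
1. one brass ring lies in the pocket, the other two still on the deck ((((x of brass1 in the frame of pocket between -0.03 and 0.03 m and y of brass1 in the frame of pocket between -0.04 and 0.04 m and z of brass1 in the frame of pocket between -0.004 and 0.045 m) and (x of brass2 in the frame of gate below -0.001 m and z of brass2 in the frame of gate above -0.004 m) and (x of brass3 in the frame of gate below -0.001 m and z of brass3 in the frame of gate above -0.004 m)) or ((x of brass1 in the frame of gate below -0.001 m and z of brass1 in the frame of gate above -0.004 m) and (x of brass2 in the frame of pocket between -0.03 and 0.03 m and y of brass2 in the frame of pocket between -0.04 and 0.04 m and z of brass2 in the frame of pocket between -0.004 and 0.045 m) and (x of brass3 in the frame of gate below -0.001 m and z of brass3 in the frame of gate above -0.004 m)) or ((x of brass1 in the frame of gate below -0.001 m and z of brass1 in the frame of gate above -0.004 m) and (x of brass2 in the frame of gate below -0.001 m and z of brass2 in the frame of gate above -0.004 m) and (x of brass3 in the frame of pocket between -0.03 and 0.03 m and y of brass3 in the frame of pocket between -0.04 and 0.04 m and z of brass3 in the frame of pocket between -0.004 and 0.045 m)))), for 0.2 s.
2. two brass rings lie in the pocket, the third still on the deck ((((x of brass1 in the frame of pocket between -0.03 and 0.03 m and y of brass1 in the frame of pocket between -0.04 and 0.04 m and z of brass1 in the frame of pocket between -0.004 and 0.045 m) and (x of brass2 in the frame of pocket between -0.03 and 0.03 m and y of brass2 in the frame of pocket between -0.04 and 0.04 m and z of brass2 in the frame of pocket between -0.004 and 0.045 m) and (x of brass3 in the frame of gate below -0.001 m and z of brass3 in the frame of gate above -0.004 m)) or ((x of brass1 in the frame of pocket between -0.03 and 0.03 m and y of brass1 in the frame of pocket between -0.04 and 0.04 m and z of brass1 in the frame of pocket between -0.004 and 0.045 m) and (x of brass2 in the frame of gate below -0.001 m and z of brass2 in the frame of gate above -0.004 m) and (x of brass3 in the frame of pocket between -0.03 and 0.03 m and y of brass3 in the frame of pocket between -0.04 and 0.04 m and z of brass3 in the frame of pocket between -0.004 and 0.045 m)) or ((x of brass1 in the frame of gate below -0.001 m and z of brass1 in the frame of gate above -0.004 m) and (x of brass2 in the frame of pocket between -0.03 and 0.03 m and y of brass2 in the frame of pocket between -0.04 and 0.04 m and z of brass2 in the frame of pocket between -0.004 and 0.045 m) and (x of brass3 in the frame of pocket between -0.03 and 0.03 m and y of brass3 in the frame of pocket between -0.04 and 0.04 m and z of brass3 in the frame of pocket between -0.004 and 0.045 m)))), for 0.2 s.
3. all three brass rings lie in the pocket (x of brass1 in the frame of pocket between -0.03 and 0.03 m and y of brass1 in the frame of pocket between -0.04 and 0.04 m and z of brass1 in the frame of pocket between -0.004 and 0.045 m and x of brass2 in the frame of pocket between -0.03 and 0.03 m and y of brass2 in the frame of pocket between -0.04 and 0.04 m and z of brass2 in the frame of pocket between -0.004 and 0.045 m and x of brass3 in the frame of pocket between -0.03 and 0.03 m and y of brass3 in the frame of pocket between -0.04 and 0.04 m and z of brass3 in the frame of pocket between -0.004 and 0.045 m), for 0.2 s.
At the end, for the whole second after the job is handed in: All three brass rings lie at rest in the pocket, their undersides' centres within its walls and no more than 45 mm above its floor; the black ring, the motor and the hub are still on the deck within 15 mm of where they stood, and the wheel, multimeter, screwdriver and cup within 20 mm (all of step 3 and linear speed of each of brass1, brass2, brass3 below 0.02 m/s and x of black in the frame of gate below -0.001 m and z of black in the frame of gate above -0.004 m and distance of each of black, motor, hub from where it was at the start of the episode below 0.015 m and distance of each of wheel, meter, driver, cup from where it was at the start of the episode below 0.02 m); the robot touches nothing.
It fails at once if a brass ring or the black one is lifted (its underside's centre more than 8 mm above the deck) (z of any of brass1, brass2, brass3, black in the frame of gate above 0.008 m).
It fails at once if a brass ring falls off the tray ((height (world z) of brass1 below 0.03 m and (x of brass1 in the frame of pocket below -0.035 m or x of brass1 in the frame of pocket above 0.035 m or y of brass1 in the frame of pocket below -0.045 m or y of brass1 in the frame of pocket above 0.045 m)) or (height (world z) of brass2 below 0.03 m and (x of brass2 in the frame of pocket below -0.035 m or x of brass2 in the frame of pocket above 0.035 m or y of brass2 in the frame of pocket below -0.045 m or y of brass2 in the frame of pocket above 0.045 m)) or (height (world z) of brass3 below 0.03 m and (x of brass3 in the frame of pocket below -0.035 m or x of brass3 in the frame of pocket above 0.035 m or y of brass3 in the frame of pocket below -0.045 m or y of brass3 in the frame of pocket above 0.045 m))).
It fails at once if the black ring, the motor or the hub is moved more than 15 mm (distance of any of black, motor, hub from where it was at the start of the episode above 0.015 m).
It fails at once if the wheel, multimeter, screwdriver or cup is moved more than 20 mm (distance of any of wheel, meter, driver, cup from where it was at the start of the episode above 0.02 m).
It also fails if it takes over 64 s, if anything falls off the work surface, if the arm or the gripper's body presses on something with over 40 N, if the wrist force passes 120 N, or if a joint passes its speed limit or range.

### The arm

A 6-joint arm with a two-finger parallel gripper is mounted at the origin on the work surface. World frame = base frame: x ahead of the robot, y to its left, z up, the work surface at z = 0. Lengths are in m, angles in rad, forces in N, time in s.
With the tool pointing down it reaches from about 0.275 to 0.75 m from the base axis. Payload 10.2 kg.
Tool frame: the origin (TCP) lies on the centre line of the jaws, within the pads' length; the fingertips stand ctrl.tip_extent ahead of it and the grasp point (between the pads) lies 11 mm behind it (ctrl.tip_extent is the distance from the TCP to the fingertips, in m); z points along the fingers, y is the line along which they close (so a half turn about z gives the same grasp; the last joint's range is limited). The gripper opens to 88 mm and grips with 3 to 60 N. Pads are 18 mm wide; open, the fingers measure 123 mm over their backs; the gripper's body (75 mm by 187 mm) begins 45 mm behind the grasp point.
Start: joints at [-1.413, 0.313, 1.498, -0, 1.331, -0.223], TCP at [0.195, -0.487, 0.247] pointing down, gripper open.
Joint ranges: [-2.94, 2.94], [-0.97, 2.17], [0.19, 2.56], [-1.23, 4.37], [0.02, 3.11], [-2.88, 2.88]. Speed limits (rad/s): [2.39, 2.39, 3.01, 3.14, 3.14, 3.14].

### API

Orientations are given as a unit quaternion [w, x, y, z].
In Python, from plant import ctrl, kinematics, capture, get_calibration, ticket, sensors gives the robot as it stands. Calls block until the motion is done:
- ctrl.reach(position, orientation): joint-space move of the TCP to a pose.
- ctrl.servo_line(position, frame=None, v=0.15, guard=None): straight line of the TCP; frame=None keeps the orientation; v is the mean speed in m/s. With guard (N) it stops when the force on the tool has changed by that much, and returns True; else False.
- ctrl.move_joints(angles): joint-space move.
- ctrl.open_gripper() and ctrl.close_gripper(grip_force=None): open the fingers fully, or close them until they stop; grip_force is the grip in N (None keeps the last).
- ctrl.wait(seconds).
- kinematics.inverse_kinematics(position, orientation): joint angles nearest the present ones, or None.
- capture(name): name is "scene" or "top" or "wrist"; returns the picture (384x512x3 uint8, red, green, blue); there is no depth.
- get_calibration(name): a dict with "camera_matrix" (3x3 intrinsics, pixels), "T" (4x4, takes a point from camera to world coordinates); the wrist camera has in their place "tool_from_camera" (4x4, takes a point from camera to tool coordinates, whose origin is the TCP and whose axes are the flange's). Camera axes: x right, y up, looking along -z (the intrinsics and any distortion apply to the point x, -y, -z); pixel columns grow to the right and rows downward; lengths in m; the calibration is good to about 2 mm. A picture is of the moment at which its call begins: read the wrist's pose just before it. get_calibration takes no time and is no camera call.
A pose or a line that the arm cannot do raises ctrl.MotionError and nothing moves.
- ticket.hand_in(): hands the job in; it is judged then, once.
Readings, each from a call of its own:
- sensors.get_t(): time.
- sensors.get_qpos(): joint angles.
- sensors.get_qvel(): joint speeds.
- sensors.get_effort(): joint torques, N m.
- sensors.get_eef_pos(): TCP position.
- sensors.get_eef_rot(): TCP orientation.
- sensors.get_contact_force(): force on the tool from outside, world axes, zero at the start.
- sensors.get_torque(): the same for the moment, N m.
- sensors.get_width(): opening from 0.0 (shut) to 1.0 (fully open).
- sensors.get_grasp_force(): force on a finger pad.
Only numpy, scipy, OpenCV 4.12 (cv2) and the standard library are available. Lean on these libraries where they do the work, as an engineer would, in place of code of your own. Each camera call takes 0.05 s, during which the arm holds its last target. There are 200 camera calls.

## Working session

There is one attempt and no reset: what is moved stays moved. The work goes in short steps, each a Python script; the robot and the scene stay as the last script left them, time stands still between calls to the robot, and variables do not carry over. Pictures are saved under pics/ and viewed, at most 10 in all, crops included, and the job is handed in when it is done.

```bash
mkdir -p pics; ls
python3 - <<'E'
from plant import *
import cv2,numpy as np
for n in("top","scene"):
    cv2.imwrite(f"pics/{n}0.png",capture(n)[:,:,::-1])
    c=get_calibration(n);print(n,np.round(c["camera_matrix"],1).tolist(),np.round(c["T"],4).tolist(),c.keys())
print(ctrl.tip_extent,sensors.get_t(),sensors.get_eef_rot())
E
```

```text
pics
top [[498.7, 0.0, 263.1], [0.0, 498.7, 189.8], [0.0, 0.0, 1.0]] [[0.1275, 0.9704, -0.2051, 0.2366], [-0.9918, 0.1255, -0.0229, -0.0136], [0.0035, 0.2063, 0.9785, 1.4496], [0.0, 0.0, 0.0, 1.0]] dict_keys(['camera_matrix', 'T'])
scene [[367.7, 0.0, 256.8], [0.0, 367.7, 190.2], [0.0, 0.0, 1.0]] [[-0.7451, -0.5462, 0.3827, 0.9088], [0.6669, -0.6142, 0.4218, 0.4293], [0.0047, 0.5695, 0.822, 0.8761], [0.0, 0.0, 0.0, 1.0]] dict_keys(['camera_matrix', 'T'])
0.008 0.1 [-5.49110572e-04  9.81929176e-01  1.89247965e-01  1.09906177e-05]
```

View pics/top0.png

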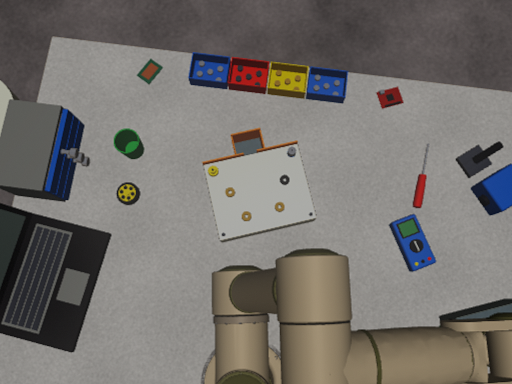

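The top view shows the tray at (260,190). The gate and pocket face away from the robot at (248,143), the brass rings are at (230,192), (247,216) and (279,207), and the black ring is at (285,180). The motor is at (292,152) and the hub at (213,171). Next I'll estimate positions, then look with the wrist camera.

```bash
cat > h.py <<'E'
from plant import *
import cv2,numpy as np
from scipy.spatial.transform import Rotation as R
def down(yaw): # tool z down, tool x at world yaw
    q=(R.from_euler('z',yaw)*R.from_euler('x',np.pi)).as_quat(); return np.array([q[3],q[0],q[1],q[2]])
def camT(n):
    c=get_calibration(n)
    if n!="wrist": return c["camera_matrix"],np.array(c["T"])
    q=sensors.get_eef_rot(); T=np.eye(4); T[:3,:3]=R.from_quat([q[1],q[2],q[3],q[0]]).as_matrix(); T[:3,3]=sensors.get_eef_pos()
    return c["camera_matrix"],T@np.array(c["tool_from_camera"])
def px2w(K,T,uv,z):
    uv=np.atleast_2d(uv); d=np.c_[(uv[:,0]-K[0,2])/K[0,0],-(uv[:,1]-K[1,2])/K[1,1],-np.ones(len(uv))]@T[:3,:3].T
    return (T[:3,3]+d*((z-T[2,3])/d[:,2])[:,None])[:,:2]
def blobs(img,lo,hi,amin):
    m=cv2.inRange(cv2.cvtColor(img,cv2.COLOR_RGB2HSV),np.array(lo),np.array(hi))
    cs,_=cv2.findContours(m,cv2.RETR_EXTERNAL,cv2.CHAIN_APPROX_NONE)
    return [c for c in cs if cv2.contourArea(c)>=amin]
E
python3 - <<'E'
from h import *
K,T=camT("top")
p=px2w(K,T,[[230.3,191.7],[247,216.3],[279.5,207.3],[284.7,180],[292,152.5],[213,171.5]],0.07);print("rings,motor,hub",p.round(3).tolist())
c=px2w(K,T,[[204,164],[298,145.5],[315,219],[222,240]],0.06);print(c.round(3).tolist(),[np.linalg.norm(c[i]-c[i-1]).round(3) for i in range(4)])
m=c.mean(0);x=(c[0]+c[1]-c[2]-c[3]);yaw=np.arctan2(x[1],x[0]);print(m,yaw)
print(get_calibration("wrist"))
for yw in (yaw,yaw+np.pi):
  q=kinematics.inverse_kinematics([*m,0.3],down(yw));print(q)
E
```

```text
rings,motor,hub [[0.509, 0.11], [0.445, 0.054], [0.482, -0.033], [0.562, -0.039], [0.645, -0.05], [0.56, 0.167]]
[[0.581, 0.197], [0.671, -0.065], [0.463, -0.137], [0.371, 0.114]] [np.float64(0.226), np.float64(0.277), np.float64(0.22), np.float64(0.267)]
[0.52183875 0.02754975] 0.35474884526240513
{'camera_matrix': array([[269.21381408,   0.        , 257.28570332],
       [  0.        , 269.21381408, 194.01617499],
       [  0.        ,   0.        ,   1.        ]]), 'tool_from_camera': array([[ 2.40284967e-04,  9.62411567e-01,  2.71595135e-01,
         7.01282944e-02],
       [ 9.99999899e-01, -3.34115412e-04,  2.99238035e-04,
        -6.03968114e-04],
       [ 3.78734267e-04,  2.71595036e-01, -9.62411551e-01,
        -1.38428603e-01],
       [ 0.00000000e+00,  0.00000000e+00,  0.00000000e+00,
         1.00000000e+00]])}
[-1.71690645e-01  2.74478338e-01  1.41014582e+00 -4.44089210e-16
  1.45696849e+00  1.04435684e+00]
[-0.17169064  0.27447834  1.41014582  0.          1.45696849 -2.09723582]
```

Run:
```python
from h import *
m=np.array([.5218,.0275]);yaw=.3547;ux=np.array([np.cos(yaw),np.sin(yaw)])
ctrl.close_gripper(10)
ctrl.reach([*(m-.06*ux),.2],down(yaw))
print(sensors.get_t(),sensors.get_width(),sensors.get_eef_pos(),sensors.get_qpos())
cv2.imwrite("pics/w0.png",capture("wrist")[:,:,::-1])
```

```text
3.4333 0.0017421435558168704 [0.46569254 0.00599204 0.20006439] [-2.39438855e-01  2.27595125e-01  1.73815878e+00 -1.64471475e-04
  1.17557668e+00  9.77609251e-01]
```

View pics/w0.png

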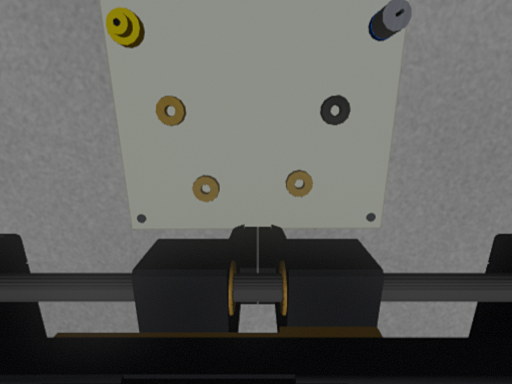

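The wrist view shows the brass rings at (171,110), (206,188) and (299,183), and the black ring at (335,110). The gate is out of frame above, so I'll go up and forward to get everything in one view.

Run:
```python
from h import *
m=np.array([.5218,.0275]);yaw=.3547;ux=np.array([np.cos(yaw),np.sin(yaw)])
ctrl.servo_line([*(m-.02*ux),.28],v=.2)
ctrl.wait(.2)
K,T=camT("wrist");im=capture("wrist")
cv2.imwrite("pics/w1.png",im[:,:,::-1]);np.savez("w1.npz",im=im,K=K,T=T)
for c in blobs(im,(8,60,60),(30,255,255),40):
    u=c[:,0].mean(0);print(u.round(1),cv2.contourArea(c),px2w(K,T,u,.07).round(4))
```

```text
[284.3 291.3] 126.5 [[ 0.348  -0.0788]]
[230.4 291.2] 145.5 [[ 0.3199 -0.0032]]
[218.3 201.6] 282.5 [[0.4474 0.0571]]
[289.5 197.9] 285.0 [[ 0.4856 -0.0311]]
[192.6 143.9] 331.0 [[0.5092 0.1118]]
[160.3  85. ] 497.5 [[0.563  0.1682]]
[315.   45.9] 632.5 [[0.6663 0.0107]]
[197.3  46.3] 613.0 [[0.6186 0.1386]]
```

View pics/w1.png

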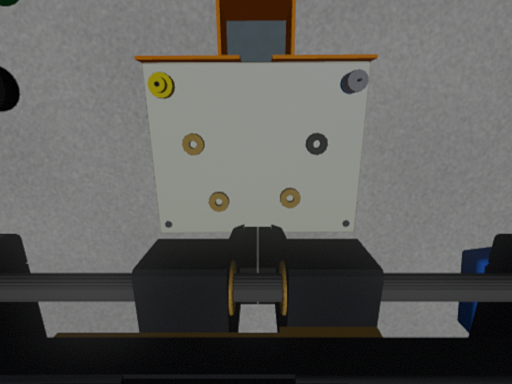

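Everything is in view: the gate opening spans columns 240–272 at row 61, and the rings are at (193,144), (218,201) and (290,198), with the black ring at (316,144). Next I'll fit the tray frame.

Run:
```python
from h import *
d=np.load("w1.npz");im,K,T=d["im"],d["K"],d["T"]
hsv=cv2.cvtColor(im,cv2.COLOR_RGB2HSV)
m=((hsv[:,:,2]>195)).astype(np.uint8)
print(im[120,256],im[150,100],im[45,256],im[58,180])
# deck side edges per row, fit
m=cv2.inRange(im,tuple(int(v)-22 for v in im[120,256]),(255,255,255))
L=[];Rr=[];B=[]
for r in list(range(105,130))+list(range(160,185)):
    c=np.where(m[r,100:420])[0]+100; L.append((c[0]-.5,r)); Rr.append((c[-1]+.5,r))
for c in list(range(180,225))+list(range(292,335)):
    B.append((c,np.where(m[150:238,c])[0][-1]+150.5))
F=[]
for c in list(range(180,235))+list(range(280,335)):
    F.append((c,np.where(m[50:120,c])[0][0]+49.5))
def fit(P):
    w=px2w(K,T,P,.06);v=cv2.fitLine(w.astype(np.float32),cv2.DIST_HUBER,0,1e-4,1e-4).ravel();return w.mean(0),np.array([v[0],v[1]])
for n,P in zip("LRBF",(L,Rr,B,F)):
    o,v=fit(P);print(n,o.round(4),np.degrees(np.arctan2(v[1],v[0])).round(2))
l,r,b,f=map(fit,(L,Rr,B,F))
yaw=np.mean([np.arctan2(*(v*np.sign(v[0]))[::-1]) for v in(l[1],r[1])]+[np.arctan2(*(v*np.sign(v[1]))[::-1])-np.pi/2 for v in(b[1],f[1])])
A=np.array([[np.cos(yaw),np.sin(yaw)],[-np.sin(yaw),np.cos(yaw)]])
print("yaw",yaw,"width",(A@(l[0]-r[0]))[1],"len",(A@(f[0]-b[0]))[0])
cy=(A@(l[0]+r[0]))[1]/2; gx=(A@f[0])[0]
# gate ends: orange columns on fence top rows z=.076
o=cv2.inRange(hsv,(5,150,60),(22,255,255))
for rr in (56,57,58,59,60,61): print(rr,[int(x) for x in np.where(np.diff(o[rr].astype(int))!=0)[0]])
for uv in ([240,60.5],[272,60.5]): print((A@px2w(K,T,uv,.06)[0]-[gx,cy]).round(4))
G=A.T@[gx,cy];print("gate",G)
P=[c[:,0].mean(0) for c in blobs(im,(8,60,60),(30,255,255),200) if cv2.contourArea(c)<400]
k=[c[:,0].mean(0) for c in blobs(im,(0,0,0),(180,255,90),200) if 300<c[:,0,0].mean()<332 and c[:,0,1].mean()<170]
for u in P+k: print(u,(A@(px2w(K,T,u,.068)[0]-G)).round(4))
np.savez("tray.npz",G=G,A=A,yaw=yaw)
```

```text
[143 146 140] [129 130 129] [64 75 80] [137  81  12]
L [0.4637 0.2268] 11.21
R [ 0.6079 -0.1626] 30.13
B [ 0.4121 -0.0104] -69.65
F [0.6357 0.0712] -67.79
yaw 0.36609954 width 0.41520413085818414 len 0.23801269240501297
56 [134, 239, 272, 377]
57 [134, 239, 271, 376]
58 [134, 239, 271, 374]
59 [135, 239, 272, 275, 285, 286, 298, 299, 304, 305, 315, 316]
60 [143, 144, 147, 148, 369, 370]
61 []
[-0.0056  0.0213]
[-0.006  -0.0174]
gate [0.63595006 0.07050715]
[218.34545455 201.56363636] [-0.1815  0.0553]
[289.53703704 197.87037037] [-0.1773 -0.0414]
[192.58333333 143.91666667] [-0.1037  0.0844]
[316.25423729 143.3559322 ] [-0.1048 -0.074 ]
```

Run:
```python
from h import *
d=np.load("w1.npz");im,K,T=d["im"],d["K"],d["T"]
g=cv2.GaussianBlur(im.astype(np.float32),(0,0),1.2);s=g[:,:,1]-g[:,:,2]
print(s[120,100],s[120,256],s[215,256],s[215,100])
m=s>(s[120,256]+s[120,100])/2
def edge(line): # first/last of run
    i=np.where(line)[0];return i[0]-.5,i[-1]+.5
L=[];Rr=[];B=[];F=[]
for r in list(range(105,130))+list(range(160,190)):
    a,b=edge(m[r,130:385]);L.append((a+130,r));Rr.append((b+130,r))
for c in list(range(230,238))+list(range(176,205)) +list(range(305,335)): B.append((c,edge(m[215:238,c])[1]+215))
for c in list(range(185,235))+list(range(280,335)): F.append((c,60.3))
def fit(P):
    w=px2w(K,T,P,.06);v=cv2.fitLine(w.astype(np.float32),cv2.DIST_HUBER,0,1e-4,1e-4).ravel();return w.mean(0),v[:2]
l,r,b,f=map(fit,(L,Rr,B,F))
an=[np.arctan2(*(v*np.sign(v[0]))[::-1]) for v in(l[1],r[1])]+[np.arctan2(*(v*np.sign(v[1]))[::-1])+(-np.pi/2) for v in(b[1],f[1])]
print(np.round(an,4));yaw=np.mean(an)
A=np.array([[np.cos(yaw),np.sin(yaw)],[-np.sin(yaw),np.cos(yaw)]])
print("yaw",yaw,"width",(A@(l[0]-r[0]))[1],"len",(A@(f[0]-b[0]))[0])
# gate from fence ends (cols 239.5,271.9 on top-inner edge z=.076, row~59)
e=(A@px2w(K,T,[[239.5,59.3],[271.8,59.3]],.076).T).T
print("gate width",e[0,1]-e[1,1],"ymid gate",e[:,1].mean(),"ymid deck",(A@(l[0]+r[0]))[1]/2,"x fence",(A@f[0])[0],"x from back",(A@b[0])[0]+.225)
G=A.T@[(A@b[0])[0]*.5+.1125+(A@f[0])[0]*.5,e[:,1].mean()];print("gate",G)
for u in [[218.35,201.56],[289.54,197.87],[192.58,143.92],[316.25,143.36]]: print((A@(px2w(K,T,u,.068)[0]-G)).round(4))
np.savez("tray.npz",G=G,A=A,yaw=yaw)
```

```text
1.0105438 5.9163666 8.570023 1.1416321
[0.3581 0.362  0.3635 0.3543]
yaw 0.35947362 width 0.27977938461680574 len 0.2258073844716265
gate width 0.037278915407642915 ymid gate -0.15552366044208488 ymid deck -0.15548571084067175 x fence 0.6144831458093517 x from back 0.6136757613377252
gate [0.62953915 0.0704389 ]
[-0.1758  0.0519]
[-0.171  -0.0447]
[-0.0983  0.0815]
[-0.0983 -0.0769]
```

The measured sizes match: deck 279.8 × 225.8 mm, gate 37.3 mm, and the two gate estimates agree. I'll push ring B (-176, 52 mm) first, taking it to the waypoint and then looking.

```bash
cat >> h.py <<'E'
try:
    t=np.load("tray.npz");G,A,YAW=t["G"],t["A"],float(t["yaw"])
except FileNotFoundError: pass
ZP=.071; ZT=.11; OFF=.014+.009
def w(p,z): return [*(G+A.T@np.array(p)),z]
def push(ring,goal,v=.08,clear=.009):
    """push ring centre from ring to goal (gate frame), retract and lift"""
    ring,goal=np.array(ring),np.array(goal); u=(goal-ring)/np.linalg.norm(goal-ring)
    f=down(YAW+np.arctan2(u[1],u[0])); s=ring-u*(OFF+clear)
    ctrl.reach(w(s,ZT),f)
    ctrl.servo_line(w(s,ZP),f,v=.12)
    ctrl.servo_line(w(goal-u*OFF,ZP),f,v=v)
    print("force",np.round(sensors.get_contact_force(),1))
    ctrl.servo_line(w(goal-u*(OFF+.01),ZP),f,v=.12)
    ctrl.servo_line(w(goal-u*(OFF+.01),ZT),f,v=.2)
def look(name,x=-.115,z=.16):
    ctrl.reach(w([x,0],z),down(YAW)); ctrl.wait(.15)
    K,T=camT("wrist"); im=capture("wrist"); cv2.imwrite(f"pics/{name}.png",im[:,:,::-1])
    out=[]
    for c in blobs(im,(8,60,60),(30,255,255),150):
        (cx,cy),r=cv2.minEnclosingCircle(c); a=cv2.contourArea(c)
        if a>.75*np.pi*r*r:
            out.append((A@(px2w(K,T,[cx,cy],.068)[0]-G)).round(4).tolist()+[round(a)])
    print(name,out,"t",sensors.get_t()); return out
E
python3 - <<'E'
from h import *
push([-.1758,.0519],[-.055,0]); look("l1")
E
```

```text
force [ 0.5 -0.5  0.3]
l1 [[-0.0976, 0.0811, 748], [-0.0544, 0.0013, 824], [-0.0273, 0.1171, 1144]] t 8.8167
```

View pics/l1.png

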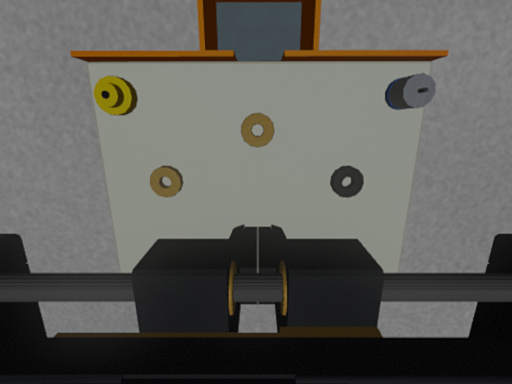

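Ring B is at (258,130), on the gate's axis (columns 235–284, measured y = 1.3 mm). I'll push it through and check.

Run:
```python
from h import *
push([-.0544,.0013],[.009,0]); look("l2",x=-.09,z=.2)
```

```text
force [-0.3 -1.   0.4]
l2 [[-0.098, 0.0813, 514], [-0.0271, 0.1151, 768], [0.025, 0.0012, 509]] t 12.0083
```

View pics/l2.png

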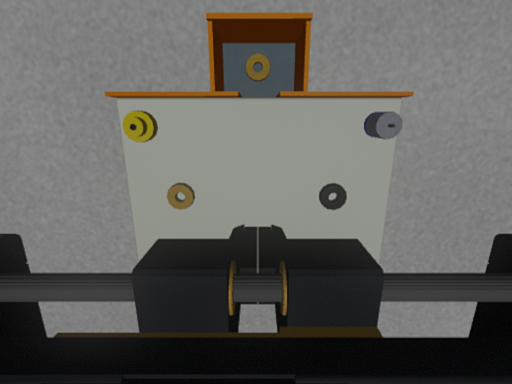

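Ring B now lies flat on the pocket floor at (258,67), and the other objects haven't moved. Ring C is next: it goes to the waypoint, gets measured, and goes through only if the measurement is plausible.

```bash
cat > go.py <<'E'
from h import *
import sys
def go(start,n):
    push(start,[-.055,0]); o=look(n+"a")
    r=[p[:2] for p in o if abs(p[0]+.055)<.012 and abs(p[1])<.008]
    if len(r)!=1: print("stop");return
    push(r[0],[.009,0]); look(n+"b",x=-.09,z=.2)
E
python3 -c "
from go import *
go([-.171,-.0447],'C')"
```

```text
force [-0.8  0.6 -0.4]
Ca [[-0.0977, 0.0812, 750], [-0.0551, 0.0027, 824], [0.0189, 0.0006, 734]] t 16.1833
force [-1.   0.3  0.5]
Cb [[-0.098, 0.0814, 515], [-0.0273, 0.1151, 772]] t 19.3833
```

View pics/Cb.png

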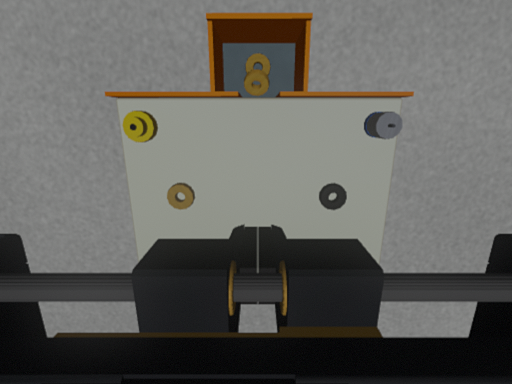

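Ring C is in the pocket at (257,83), leaning on B, and well inside the walls. Last is ring A.

```bash
python3 -c "
from go import *
go([-.098,.0813],'A')"
```

```text
force [ 0.4 -0.6 -0.3]
Aa [[-0.0551, 0.0002, 812], [-0.0278, 0.117, 1134]] t 24.3
force [-0.   0.5 -0.6]
Ab [[-0.0271, 0.1151, 770]] t 27.5
```

View pics/Ab.png

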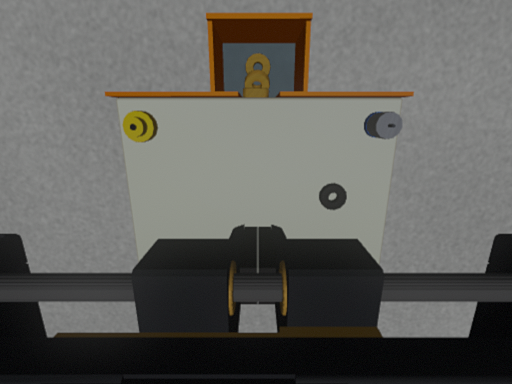

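Ring A has left the deck and rests against the pile at the deck's edge, around (257,92). I'll check how deep it sits with a closer view over the pocket.

```bash
python3 -c "
from h import *
look('p1',x=-.03,z=.16)
im=cv2.imread('pics/p1.png')[40:290,130:390];cv2.imwrite('pics/p1c.png',cv2.resize(im,None,fx=2.4,fy=2.4,interpolation=cv2.INTER_CUBIC))"
```

```text
p1 [[-0.0279, 0.1153, 968]] t 28.0917
```

View pics/p1c.png

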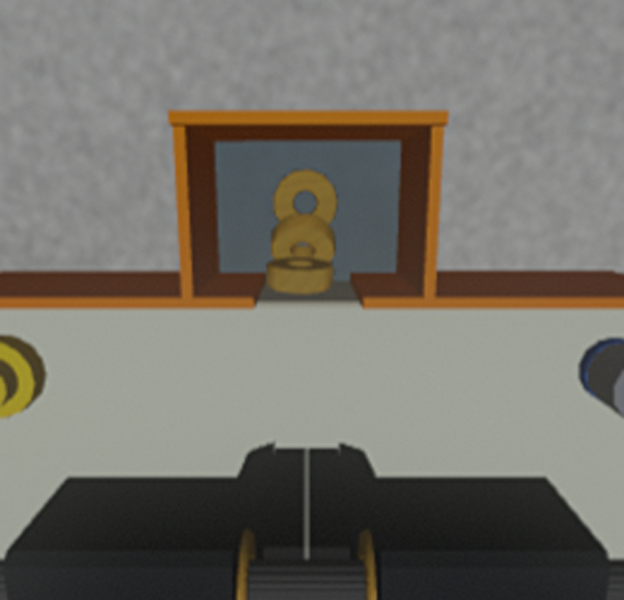

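Ring A stands steeply against the deck-side wall of the pocket, crop (300,277). Its underside's centre is close to the -30 mm limit. I'll look from further out to measure its tilt.

```bash
python3 -c "
from h import *
look('p2',x=.035,z=.13)
K,T=camT('wrist');np.savez('p2.npz',K=K,T=T)
im=cv2.imread('pics/p2.png')[90:240,180:340];cv2.imwrite('pics/p2c.png',cv2.resize(im,None,fx=4,fy=4,interpolation=cv2.INTER_CUBIC))
print('cam',A@(T[:2,3]-G),T[2,3])
iR=np.linalg.inv(T)
for p in ([0,0,.06],[0,.019,.06],[0,-.019,.06],[0,.04,.005],[0,-.04,.005]):
    c=iR@[*w(p[:2],p[2]),1];print(p,(K@[c[0]/-c[2],c[1]/c[2],1])[:2].round(1)-[180,90])
"
```

```text
p2 [] t 28.6833
cam [0.10451643 0.00034051] 0.26987909800645515
[0, 0, 0.06] [ 77.7 155.3]
[0, 0.019, 0.06] [ 55.5 155.3]
[0, -0.019, 0.06] [ 99.9 155.3]
[0, 0.04, 0.005] [ 39.6 131.6]
[0, -0.04, 0.005] [115.6 131.6]
```

View pics/p2c.png

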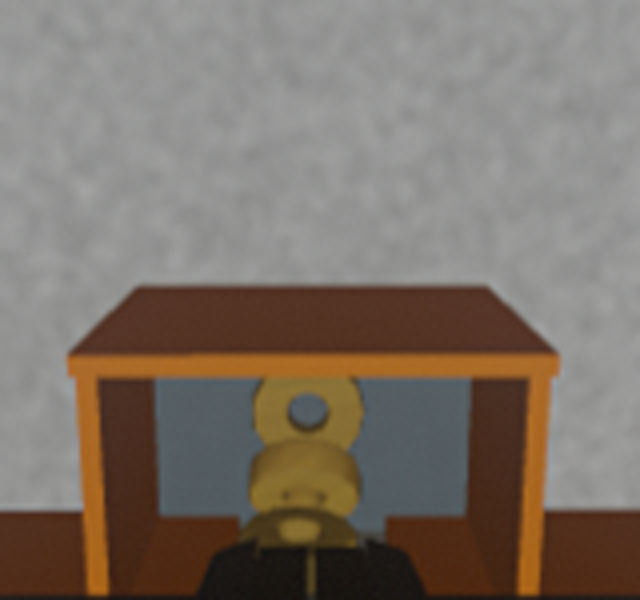

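The fingers hide ring A in this view. I'll take three views with more parallax, triangulate its rear upper rim and compare that with the wall plane.

```bash
python3 -c "
from h import *
S=[];V=[]
for i,x in enumerate((-.07,-.045,-.02)):
    ctrl.reach(w([x,0],.125),down(YAW)); ctrl.wait(.2)
    K,T=camT('wrist'); im=capture('wrist'); V.append((im,K,T))
    iR=np.linalg.inv(T)
    def pr(p):
        c=iR@[*w(p[:2],p[2]),1];return (K@[c[0]/-c[2],c[1]/c[2],1])[:2]
    a=pr([.012,0,.035]).round().astype(int); print('cam',(A@(T[:2,3]-G)).round(4),T[2,3].round(4),'origin',a-[22,44],'deckedge',pr([0,0,.06]).round(1),'floor',pr([0,0,.005]).round(1))
    c=im[a[1]-44:a[1]+26,a[0]-22:a[0]+22][:,:,::-1]
    S.append(cv2.resize(c,None,fx=6,fy=8,interpolation=cv2.INTER_CUBIC))
    col=im[a[1]-10:a[1]+26,a[0]-8:a[0]-5].mean(1).round().astype(int)
    print([(a[1]-10+k,*v) for k,v in enumerate(col.tolist())])
cv2.imwrite('pics/p3.png',np.hstack(S)); np.savez('p3.npz',im=[v[0] for v in V],K=V[0][1],T=[v[2] for v in V]);print(sensors.get_t())
"
```

```text
cam [0.0008 0.0006] 0.2636 origin [236  60] deckedge [258.1 119.4] floor [257.9 119.1]
[(np.int64(94), 118, 96, 36), (np.int64(95), 117, 93, 35), (np.int64(96), 116, 91, 35), (np.int64(97), 109, 87, 40), (np.int64(98), 94, 81, 53), (np.int64(99), 80, 72, 52), (np.int64(100), 76, 62, 37), (np.int64(101), 80, 62, 26), (np.int64(102), 87, 67, 28), (np.int64(103), 95, 74, 32), (np.int64(104), 102, 80, 33), (np.int64(105), 90, 71, 31), (np.int64(106), 69, 55, 24), (np.int64(107), 94, 76, 34), (np.int64(108), 116, 94, 42), (np.int64(109), 118, 96, 44), (np.int64(110), 118, 97, 43), (np.int64(111), 119, 97, 44), (np.int64(112), 120, 98, 44), (np.int64(113), 119, 97, 44), (np.int64(114), 119, 98, 44), (np.int64(115), 119, 98, 45), (np.int64(116), 119, 97, 45), (np.int64(117), 119, 98, 46), (np.int64(118), 119, 98, 44), (np.int64(119), 99, 81, 40), (np.int64(120), 75, 69, 55), (np.int64(121), 107, 106, 97), (np.int64(122), 135, 134, 121), (np.int64(123), 140, 141, 129), (np.int64(124), 145, 148, 138), (np.int64(125), 149, 152, 143), (np.int64(126), 148, 151, 141), (np.int64(127), 148, 152, 14
[... 1740 characters left out ...]
167), 90, 73, 40), (np.int64(168), 78, 63, 35), (np.int64(169), 107, 87, 45), (np.int64(170), 129, 106, 52), (np.int64(171), 132, 109, 54), (np.int64(172), 132, 109, 53), (np.int64(173), 134, 110, 54), (np.int64(174), 134, 111, 54), (np.int64(175), 135, 111, 55), (np.int64(176), 134, 111, 54), (np.int64(177), 135, 111, 55), (np.int64(178), 135, 112, 56), (np.int64(179), 127, 106, 56), (np.int64(180), 100, 89, 62), (np.int64(181), 75, 73, 67), (np.int64(182), 75, 73, 67), (np.int64(183), 74, 73, 65), (np.int64(184), 81, 79, 70), (np.int64(185), 111, 108, 97), (np.int64(186), 142, 139, 125), (np.int64(187), 155, 154, 140), (np.int64(188), 161, 164, 151), (np.int64(189), 165, 168, 157)]
30.4333
```

View pics/p3.png

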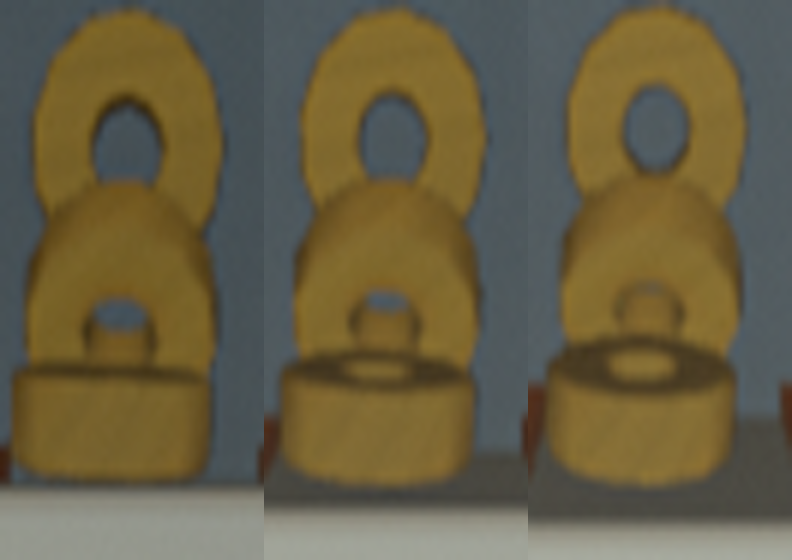

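Ring A stands about 4.5° off vertical in all three views, with its top towards the wall and its foot held out by ring C. That puts its underside's centre 1–2 mm inside the pocket wall and well below the 45 mm limit. It is at rest and nothing touches it, so I'm handing in.

```bash
python3 -c "
from h import *
ctrl.reach(w([-.07,0],.2),down(YAW)); ctrl.wait(.3)
print(ticket.hand_in(),sensors.get_t())"
```

```text
the job is handed in; nothing more can be done
the job is handed in; nothing more can be done
```

I swept the three brass rings through the gate into the pocket one at a time and handed the job in at about 31 s. No verdict came back; the last ring stands on edge by the deck-side wall, by my estimate only 1–2 mm inside the limit, and nothing else on the deck was seen to move.

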